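Open the push-and-turn bottle and leave it to air

TASK

The used brush-cleaner bottle has to air out: stand it upright in the wooden cradle between the two cheeks, which keep it from turning, then push its child-resistant cap down hard and, keeping it pressed, turn it anticlockwise until it comes free. Lay the cap in the shallow tray, flat with its open side down, and after that stand the open bottle upright on the slatted wooden board. Never force the cap round unpressed or tip the bottle over, and leave everything else where it is.

Things in the scene. Friction and masses are not known exactly. Their poses are not given: they have to be found in the camera images.
- bottle: White plastic flat-sided bottle, loose, 0.15 to 0.31 kg. Body 84 (x) x 60 (y) x 116 mm high, flat sides; round collar 52 mm across up to 121 mm; neck 32 mm across up to 145 mm (under the cap at first) with two small lugs. 164 mm high with the cap. Origin: centre of the underside; z up. Lift it by the locked cap at first, by its body or neck once open.
- cap: Black ribbed round plastic cap on the bottle, 56 mm across, 32 mm high, 0.04 kg, 16 facets (centred every 22.5 degrees from its x), a thin grey bar along its x on top. Origin: centre of its open underside, 130 mm above the bottle's underside when locked; z up; its x along the bottle's x when locked. How it opens: see liner.
- liner (a joint): Sprung liner in the cap, m: 0 when locked, grows as the cap is pressed down, -0.002 with the cap off. Spring: 7 N at 0 plus 1.3 N per mm; bottoms out at 0.009. The cap turns only while pressed 7 to 9 mm: anticlockwise from above, teeth passed at 35 degrees, free to lift straight off between 60 and 125 (75 is good). Unpressed it turns 3 degrees; clockwise it is blocked.
- cradle: Fixed wooden cradle: base 130 (x) x 110 (y) x 12 mm with two upright cheeks along its x (110 mm long, 15 mm thick, tops 52 mm above the bench) and a channel 68 mm wide between them, open at both ends. The bottle stands on the base, its 84 mm side along the cradle's x (either way round), 4 mm clear of each cheek. Origin: centre of the underside; z up.
- board: Fixed airing board of five wooden slats, 130 x 130 mm, top 18 mm above the bench. Origin: centre of the underside; z up.
- tray: Fixed shallow grey open tray, 150 (x) x 120 (y) mm, walls 4 mm thick and 28 mm high, inner floor 4 mm above the bench (to within 1 mm). Origin: centre of the underside; z up.
- offcut: Bystander, to be left alone: small plain wood block 45 x 35 x 28 mm. Origin: underside, centre.
- glue: Bystander, to be left alone: round white plastic bottle, 56 mm across, 150 mm tall, with a narrow top. Origin: underside, centre.
- jar: Bystander, to be left alone: round glass jar, 70 mm across, 90 mm tall. Origin: underside, centre.
- tin: Bystander, to be left alone: round steel can, 72 mm across, 100 mm tall. Origin: underside, centre.
- tape: Bystander, to be left alone: cardboard ring 90 mm across, 24 mm tall, lying flat. Origin: underside, centre.
- rasp_block: Bystander, to be left alone: cork sanding block 35 x 110 x 25 mm. Origin: underside, centre.
- screwdriver: Bystander, to be left alone: screwdriver lying flat. Origin: underside.
- brush: Bystander, to be left alone: paint brush lying flat. Origin: underside.
Mind the look-alikes: they are no part of the job. Leave any turquoise look-alike of the cap alone. What is shaped like the board but yellow is not meant.

How it is judged:
On the way, in this order (a step that is already met when the one before it is completed fails the run):
1. the bottle stands upright on the cradle's base between the cheeks, cap still on (x of bottle in the frame of cradle between -0.03 and 0.03 m and y of bottle in the frame of cradle between -0.01 and 0.01 m and z of bottle in the frame of cradle between 0.008 and 0.016 m and angle between bottle's own z axis and vertical below 0.08 rad and linear speed of bottle below 0.02 m/s and z of cap in the frame of bottle between 0.12 and 0.135 m), for 0.2 s.
2. in the cradle, the cap is pressed down and turned at least 25 degrees while pressed (x of bottle in the frame of cradle between -0.03 and 0.03 m and y of bottle in the frame of cradle between -0.01 and 0.01 m and z of bottle in the frame of cradle between 0.008 and 0.016 m and angle between bottle's own z axis and vertical below 0.08 rad and value of joint liner above 0.0045 m and angle between the x axis of cap and the x axis of bottle, either way round above 0.44 rad), for 0.05 s.
3. the cap lies open side down on the floor of the tray, the bottle still in the cradle (x of cap in the frame of tray between -0.06 and 0.06 m and y of cap in the frame of tray between -0.045 and 0.045 m and z of cap in the frame of tray between 0 and 0.009 m and angle between cap's own z axis and vertical below 0.15 rad and linear speed of cap below 0.02 m/s and x of bottle in the frame of cradle between -0.03 and 0.03 m and y of bottle in the frame of cradle between -0.01 and 0.01 m and z of bottle in the frame of cradle between 0.008 and 0.016 m and angle between bottle's own z axis and vertical below 0.08 rad), for 0.2 s.
At the end, for the whole second after the job is handed in: The bottle stands upright (within 0.08 rad) and at rest on the slatted board, its origin within 45 mm of the board's centre in the board's x and y; the cap lies open side down (within 0.15 rad) at rest on the tray's floor (x of bottle in the frame of board between -0.045 and 0.045 m and y of bottle in the frame of board between -0.045 and 0.045 m and z of bottle in the frame of board between 0.014 and 0.022 m and angle between bottle's own z axis and vertical below 0.08 rad and linear speed of each of bottle, cap below 0.02 m/s and x of cap in the frame of tray between -0.06 and 0.06 m and y of cap in the frame of tray between -0.045 and 0.045 m and z of cap in the frame of tray between 0 and 0.009 m and angle between cap's own z axis and vertical below 0.15 rad); the robot touches nothing.
It fails at once if the cap is forced round on the bottle without being pressed down (angle between the x axis of cap and the x axis of bottle, either way round between 0.2 and 0.55 rad and value of joint liner below 0.0045 m and horizontal distance between cap and bottle below 0.01 m and z of cap in the frame of bottle between 0.115 and 0.133 m).
It fails at once if the bottle is tipped more than 0.6 rad (angle between bottle's own z axis and vertical above 0.6 rad).
It fails at once if one of the other things on the bench is moved more than 40 mm (distance of any of offcut, glue, jar, tin, tape, rasp_block, screwdriver, brush from where it was at the start of the episode above 0.04 m).
It also fails if it takes over 72 s, if anything falls off the work surface, if the arm or the gripper's body presses on something with over 40 N, if the wrist force passes 120 N, or if a joint passes its speed limit or range.

ROBOT

A 6-joint arm with a two-finger parallel gripper is mounted at the origin on the work surface. World frame = base frame: x ahead of the robot, y to its left, z up, the work surface at z = 0. Lengths are in m, angles in rad, forces in N, time in s.
With the tool pointing down it reaches from about 0.35 to 0.975 m from the base axis. Payload 4.9 kg.
Tool frame: the origin (TCP) lies on the centre line of the jaws, within the pads' length; the fingertips stand 25 mm ahead of it and the grasp point (between the pads) lies 6 mm ahead of it; z points along the fingers, y is the line along which they close (so a half turn about z gives the same grasp; the last joint's range is limited). The gripper opens to 85 mm and grips with 20 to 120 N. Pads are 22 mm wide; open, the fingers measure 114 mm over their backs; the gripper's body (76 mm by 85 mm) begins 54 mm behind the grasp point. The pads swing forward as they close: fully open they stand 13 mm farther back than shut.
Start: joints at [-1.307, 0.053, 1.613, -0, 1.476, -0.119], TCP at [0.233, -0.58, 0.256] pointing down, gripper open.
Joint ranges: [-3.01, 3.01], [-1.01, 2.22], [0.06, 2.58], [-1.02, 4.17], [0.09, 2.62], [-3.14, 3.14]. Speed limits (rad/s): [2.57, 2.57, 3.14, 3.14, 3.14, 3.14].

INTERFACE

Orientations are given as a unit quaternion [w, x, y, z].
In Python, from plant import state, grab_frame, get_calibration, job gives the robot as it stands. The module is installed in compiled form; this text tells all that it offers.
- The arm moves only by the tool move_arm, never from a script. Its argument "targets" is a list that holds one entry, the list of rows, each a list of 5 numbers: the opening in per cent of the stroke, from 0 (shut) to 100 (fully open), then the shift along the tool's x, y, z as a fraction of full scale, then the turn about the tool's z as a fraction of full scale. A call has 1 to 5 rows; each row shifts and turns the commanded pose from where the row before left it, along the tool's axes as they then stand; what a row does not reach is not made up. Full scale, the value 1, is 0.6 m for a shift and 6 degrees for a turn. A row lasts 1/12 s, in which the tool goes at most 41.7 mm and 7.16 degrees, less where a joint would pass 70% of its speed; a pose out of reach is approached as far as the arm can. A call with a number of a shift or a turn outside -1 to 1 is refused whole. A call with a gripper value outside its range is refused whole. The fingers move at their own pace and stop on an object; the grip force is fixed at half the most. Time passes only in rows, so rows that do not move let the fingers close. It gives the time, the measured TCP pose, the force, the opening and the grip force at its end, in the units of the state.
- state(): the state, without advancing time (a new reading comes with each control period).
- grab_frame(name): name is "scene" or "top" or "wrist"; returns the picture (420x560x3 uint8, red, green, blue); there is no depth.
- get_calibration(name): a dict with "vertical_fov" (degrees; the focal length in pixels is half the picture's height over the tangent of half this angle, whatever the lens; pixels are square), "cx", "cy" (the principal point, pixels), "dist_coeffs" ([k1, k2, p1, p2, k3] as OpenCV has them; the pictures are not rectified), "R" (3x3) and "t" (3): a world point X has camera coordinates R X + t. Camera axes: x right, y down, z forward; pixel columns grow to the right and rows downward; lengths in m; the calibration is good to about 2 mm. A picture is of the moment at which its call begins: read the wrist's pose just before it. get_calibration takes no time and is no camera call; for the wrist camera it gives the pose at the moment of the call.
- job.job_done(): hands the job in; it is judged then, once.
The state is a dict: "time": time; "joint_pos": joint angles; "joint_vel": joint speeds; "joint_efforts": joint torques, N m; "tool_pos": TCP position; "tool_rot": TCP orientation; "contact_force": force on the tool from outside, world axes, zero at the start; "ft_torque": the same for the moment, N m; "gripper_width": opening from 0.0 (shut) to 1.0 (fully open); "grasp_force": force on a finger pad.
Only numpy, scipy, OpenCV 4.12 (cv2) and the standard library are available. Lean on these libraries where they do the work, as an engineer would, in place of code of your own. Each camera call takes 0.05 s, during which the arm holds its last target. There are 200 camera calls.

## Working session

There is one attempt and no reset: what is moved stays moved. The work goes in short steps, Python scripts to look and compute and a tool call to move; the robot and the scene stay as the last step left them, time stands still between calls to the robot, and variables do not carry over. Pictures are saved under pics/ and viewed, at most 14 in all, crops included, and the job is handed in when it is done.

Besides the shell and the picture viewer there is one more tool, called after ">>>" as a command line: name --argument value ..., lists and objects as JSON in quotes. move_arm: Moves the arm, as the interface text tells. Shift numbers are shares of 0.6 m and turn numbers shares of 6 degrees, none past 1 either way. Its arguments: {"type":"object","properties":{"targets":{"type":"array"}},"required":["targets"]}

```bash
mkdir -p pics; cat > h.py <<'E'
import numpy as np, cv2
from plant import state, grab_frame, get_calibration, job
def K(c):
    f=210/np.tan(np.radians(c["vertical_fov"])/2)
    return np.array([[f,0,c["cx"]],[0,f,c["cy"]],[0,0,1.]])
def ray(c,uv):
    uv=np.array(uv,float).reshape(-1,1,2)
    n=cv2.undistortPoints(uv,K(c),np.array(c["dist_coeffs"],float)).reshape(-1,2)
    R=np.array(c["R"]);t=np.array(c["t"])
    return -R.T@t,(np.c_[n,np.ones(len(n))])@R
def onz(c,uv,z):
    o,d=ray(c,uv); return o+d*((z-o[2])/d[:,2])[:,None]
def proj(c,X):
    R=np.array(c["R"]);r,_=cv2.Rodrigues(R)
    return cv2.projectPoints(np.array(X,float).reshape(-1,1,3),r,np.array(c["t"],float),K(c),np.array(c["dist_coeffs"],float))[0].reshape(-1,2)
def save(im,n): cv2.imwrite(f"pics/{n}.png",cv2.cvtColor(im,cv2.COLOR_RGB2BGR))
E
python3 - <<'E'
from h import *
for n in("top","scene"):
    im=grab_frame(n);np.save(n,im);save(im,n+"0")
    c=get_calibration(n);print(n,c["dist_coeffs"],c["vertical_fov"],-np.array(c["R"]).T@c["t"])
print(state())
E
```

```text
top [-0.16809233  0.          0.          0.          0.        ] 47.3466855728173 [ 0.38851346 -0.05882278  1.42442335]
scene [0.02051367 0.         0.         0.         0.        ] 48.59127138416571 [1.39329807 0.37676922 0.8177215 ]
{'time': 0.1, 'joint_pos': array([-1.30698752e+00,  5.32952690e-02,  1.61414318e+00, -2.71827932e-05,
        1.47600390e+00, -1.19017855e-01]), 'joint_vel': array([-8.12528085e-05, -9.65943435e-04, -3.05291904e-03, -1.35810897e-03,
        8.38747276e-04, -1.07028286e-03]), 'joint_efforts': array([-9.29506882e-06, -3.94901204e+01, -3.71363997e+01, -1.30804701e-04,
        3.91917667e-03, -7.97031987e-06]), 'tool_pos': array([ 0.23331372, -0.57926502,  0.25519124]), 'tool_rot': array([-9.21443632e-04,  9.81735668e-01,  1.90247795e-01, -8.03898498e-05]), 'contact_force': array([ 0.96942919, -0.07206352,  0.36368009]), 'ft_torque': array([ 0.00447912, -0.05188067,  0.01745238]), 'grasp_force': 0.0, 'gripper_width': 0.9996019677291897}
```

View pics/top0.png

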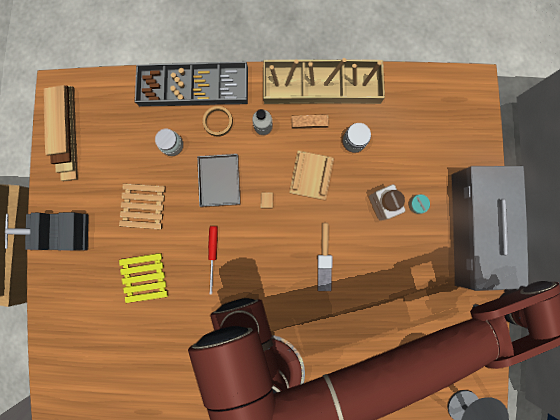

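View pics/scene0.png

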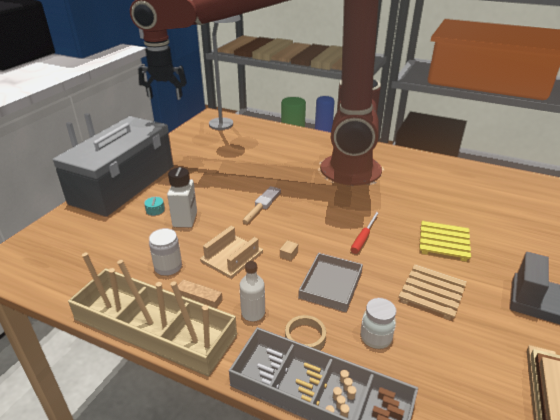

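The top view shows the bottle at about (388,202), with the turquoise decoy at (420,204), the cradle at (312,174), the tray at (219,181), the tan board at (142,206) and the yellow decoy at (144,278). Next I'll measure them.

```bash
cat > m.py <<'E'
from h import *
im=np.load("top.npy");c=get_calibration("top")
hsv=cv2.cvtColor(im,cv2.COLOR_RGB2HSV)
def big(mask,box):
    x0,y0,x1,y1=box;m=np.zeros(mask.shape,np.uint8);m[y0:y1,x0:x1]=mask[y0:y1,x0:x1]*255
    m=cv2.morphologyEx(m,cv2.MORPH_CLOSE,np.ones((3,3)))
    cs,_=cv2.findContours(m,cv2.RETR_EXTERNAL,cv2.CHAIN_APPROX_NONE);return max(cs,key=cv2.contourArea)
def rect(k,z,name):
    P=onz(c,k.reshape(-1,2),z)[:,:2].astype(np.float32)
    r=cv2.minAreaRect(P*1000);print(name,np.round(r[0],1),np.round(r[1],1),round(r[2],1))
H,S,V=[hsv[...,i].astype(int) for i in range(3)]
rect(big((S<60),(190,148,248,212)),.028,"tray")
for p in [(142,190),(142,206),(312,160),(312,175),(330,215),(395,202),(385,202)]: print(p,hsv[p[1],p[0]])
rect(big((V<90),(365,180,408,222)),.162,"cap")
rect(big((S<50)&(V>120),(362,178,410,225)),.116,"body")
E
python3 m.py; python3 - <<'E'
from h import *
im=np.load("top.npy")
a=cv2.resize(im[140:230,280:440],None,fx=5,fy=5,interpolation=cv2.INTER_CUBIC)
save(a,"crop1")
a=cv2.resize(im[145:235,110:270],None,fx=5,fy=5,interpolation=cv2.INTER_CUBIC)
save(a,"crop2")
E
```

```text
tray [572.6 135. ] [150.2 120.2] 3.1
(142, 190) [ 16  90 195]
(142, 206) [ 15 120 210]
(312, 160) [ 17 113 212]
(312, 175) [ 18 114 210]
(330, 215) [ 14 153 183]
(395, 202) [ 11  26 137]
(385, 202) [11 98 91]
cap [ 496.6 -349.7] [52.4 61. ] 25.5
body [ 495.9 -348. ] [82.  66.7] 21.0
```

View pics/crop1.png

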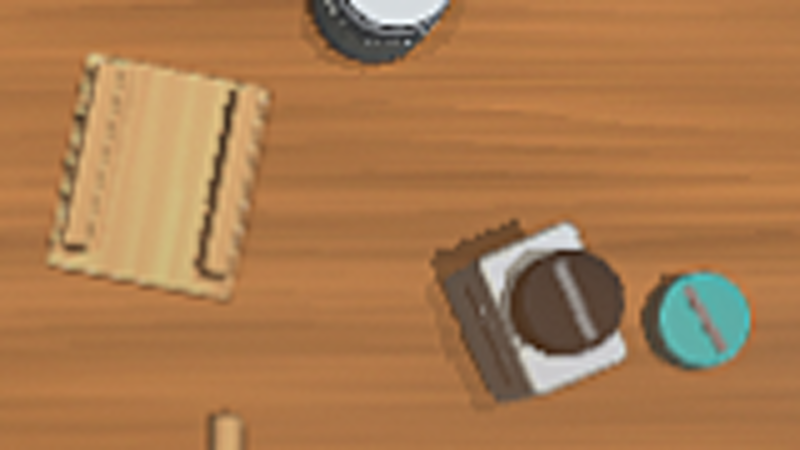

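View pics/crop2.png

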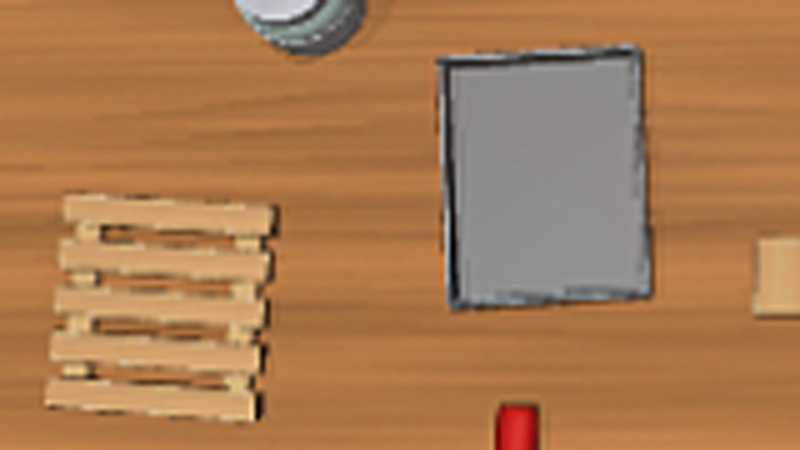

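Crop 1 shows the cradle base corners, the bottle shoulder corners and the grey bar, which runs from (560,265) to (590,335). Crop 2 shows the board's slat corners and the tray. I'll turn the corners into positions.

```bash
python3 - <<'E'
from h import *
c=get_calibration("top")
def corners(p,org,z,n):
    P=onz(c,np.array(p)/5+np.array(org)-.4,z)[:,:2]*1000
    e=np.diff(np.r_[P,P[:1]],axis=0)
    print(n,np.round(P.mean(0),1),"edges",np.round(np.hypot(*e.T),1),"ang",np.round(np.degrees(np.arctan2(e[:,1],e[:,0])),1))
A=(280,140);B=(110,145)
corners([(92,53),(271,92),(229,302),(48,266)],A,.012,"cradle")
corners([(475,255),(573,222),(628,352),(533,396)],A,.116,"body")
corners([(64,194),(277,204),(260,421),(44,405)],B,.018,"board")
corners([(560,262),(591,336)],A,.162,"bar")
E
```

```text
cradle [ 585.7 -141.8] edges [109.6 128.8 109.4 130.9] ang [-102.9  167.7   78.2  -12.2]
body [ 498.3 -352. ] edges [58.4 78.  59.  83.9] ang [ -72.  -158.3  113.7   21.2]
board [497.7 367.3] edges [132.6 130.  133.9 127.9] ang [-93.3 176.2  85.8  -4.4]
bar [ 498.1 -354.3] edges [42.7 42.7] ang [-158.5   21.5]
```

>>> move_arm --targets '[[[100, 0, -0.063, 0, 0], [100, 0, -0.063, 0, 0], [100, 0.03, -0.062, 0, 0], [100, 0.062, 0, 0, 0], [100, 0.062, 0, 0, 0]]]'

```text
time: 0.52
tool_pos: [0.2762, -0.4382, 0.255]
tool_rot: [-0.001, 0.982, 0.189, -0.0]
contact_force: [0.1, -0.2, 0.6]
gripper_width: 1.003
grasp_force: 0.0
```

>>> move_arm --targets '[[[100, 0.062, 0, 0, 0], [100, 0.062, 0, 0, 0], [100, 0.062, 0, 0, 0], [100, 0.062, 0, 0, 0], [100, 0.062, 0, 0, 0]]]'

```text
time: 0.93
tool_pos: [0.451, -0.3699, 0.2558]
tool_rot: [-0.0, 0.982, 0.19, -0.0]
contact_force: [0.5, -0.6, 0.1]
gripper_width: 0.998
grasp_force: 0.0
```

>>> move_arm --targets '[[[100, 0.062, 0, 0, 0], [100, 0.026, 0, 0, 0], [100, 0, 0, 0, 0]]]'

```text
time: 1.18
tool_pos: [0.5008, -0.3496, 0.2555]
tool_rot: [-0.001, 0.981, 0.192, -0.0]
contact_force: [-1.0, 0.0, 0.1]
gripper_width: 0.999
grasp_force: 0.0
```

```bash
cat >> h.py <<'E'
from scipy.spatial.transform import Rotation as Ro
def rel(goal,yaw=None):
    """fractions of full scale to reach world goal; yaw of tool x in deg"""
    s=state();q=s["tool_rot"];R=Ro.from_quat([q[1],q[2],q[3],q[0]]).as_matrix()
    d=R.T@(np.array(goal)-s["tool_pos"])/.6
    y=np.degrees(np.arctan2(R[1,0],R[0,0]))
    print("t",round(s["time"],2),"pos",np.round(s["tool_pos"],4),"yaw",round(y,2),"tilt",round(np.degrees(np.arccos(-R[2,2])),2),"F",np.round(s["contact_force"],1),"w",round(s["gripper_width"],3),"g",round(s["grasp_force"],1))
    print("shift",np.round(d,4), "" if yaw is None else f"turn {(y-yaw)/6:.3f}")
E
python3 - <<'E'
from h import *
rel([.498,-.3515,.153],21.5)
im=grab_frame("wrist");np.save("w1",im);save(im,"w1")
c=get_calibration("wrist");import pickle;pickle.dump(c,open("w1.p","wb"))
print(proj(c,[[.498,-.3515,.164],[.498,-.3515,.116]]))
E
```

```text
t 1.18 pos [ 0.5008 -0.3496  0.2555] yaw 22.17 tilt 0.07 F [-1.   0.   0.1] w 0.999 g 0.0
shift [-0.0055  0.0014  0.1708] turn 0.111
[[281.97358062 226.74150774]
 [281.7455365  204.32670127]]
```

View pics/w1.png

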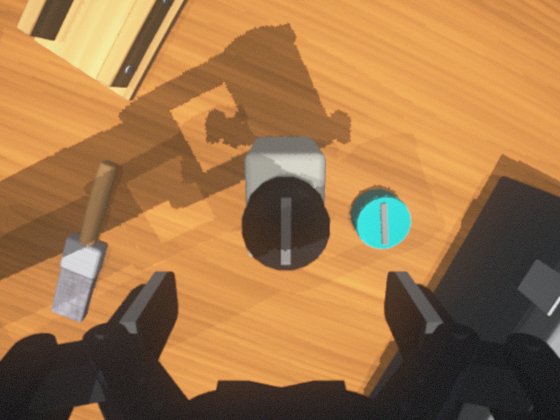

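The wrist view shows the cap disc centred at about (286,223), with its bar nearly vertical from (286,198) to (286,265). The decoy at (383,221) is well clear of the finger path.

```bash
python3 - <<'E'
from h import *
import pickle
c=pickle.load(open("w1.p","rb"));im=np.load("w1.npy")
m=(im.max(2)<60).astype(np.uint8);m[:165]=0;m[272:]=0;m[:,:235]=0;m[:,340:]=0
k=max(cv2.findContours(m,cv2.RETR_EXTERNAL,cv2.CHAIN_APPROX_NONE)[0],key=cv2.contourArea)
(x,y),r=cv2.minEnclosingCircle(k);print(x,y,r)
P=onz(c,[(x,y),(286,198),(286,265),(x-r,y),(x+r,y)],.162)
print(P, np.linalg.norm(P[3]-P[4]))
d=P[1]-P[2];print(np.degrees(np.arctan2(d[1],d[0])),np.linalg.norm(d))
rel([*P[0][:2],.152])
E
```

```text
283.9710693359375 210.10386657714844 35.47969055175781
[[ 0.50778598 -0.34883411  0.162     ]
 [ 0.51534217 -0.34706344  0.162     ]
 [ 0.47407314 -0.36405494  0.162     ]
 [ 0.49962941 -0.32876631  0.162     ]
 [ 0.51594444 -0.36891223  0.162     ]] 0.043334451499680744
22.378197548079175 0.04463007637764591
t 1.23 pos [ 0.4991 -0.3506  0.2555] yaw 22.07 tilt 0.1 F [-0.9 -0.8 -0.4] w 1.0 g 0.0
shift [0.0147 0.0029 0.1725]
```

>>> move_arm --targets '[[[100, -0.006, 0.0035, 0.0575, 0], [100, 0, 0, 0.0575, 0], [100, 0, 0, 0.0575, 0], [100, 0, 0, 0, 0], [0, 0, 0, 0, 0]]]'

```text
time: 1.65
tool_pos: [0.4935, -0.3544, 0.1505]
tool_rot: [-0.002, 0.982, 0.189, -0.002]
contact_force: [0.4, -0.0, 0.4]
gripper_width: 0.882
grasp_force: 0.0
```

>>> move_arm --targets '[[[0, 0, 0, 0, 0], [0, 0, 0, 0, 0], [0, 0, 0, 0, 0], [0, 0, 0, 0, 0], [0, 0, 0, 0, 0]]]'

```text
time: 2.07
tool_pos: [0.4971, -0.3559, 0.1562]
tool_rot: [0.002, 0.982, 0.19, 0.001]
contact_force: [-2.6, 1.3, 5.8]
gripper_width: 0.641
grasp_force: 64.5
```

>>> move_arm --targets '[[[0, 0, 0, -0.02, 0], [0, 0, 0, -0.03, 0], [0, 0, 0, -0.05, 0], [0, 0, 0, -0.05, 0], [0, 0, 0, 0, 0]]]'

```text
time: 2.48
tool_pos: [0.4985, -0.3569, 0.2515]
tool_rot: [0.005, 0.982, 0.19, 0.004]
contact_force: [1.5, -2.0, -0.1]
gripper_width: 0.643
grasp_force: 64.2
```

```bash
python3 - <<'E'
from h import *
rel([.5857,-.1418,.25],-12.2)
im=grab_frame("scene");np.save("s1",im);c=get_calibration("scene")
save(cv2.resize(im[120:300,100:300],None,fx=3,fy=3),"s1")
E
```

```text
t 2.48 pos [ 0.4985 -0.3569  0.2515] yaw 21.95 tilt 0.76 F [ 1.5 -2.  -0.1] w 0.643 g 64.2
shift [ 0.2687 -0.2782  0.0007] turn 5.691
```

View pics/s1.png

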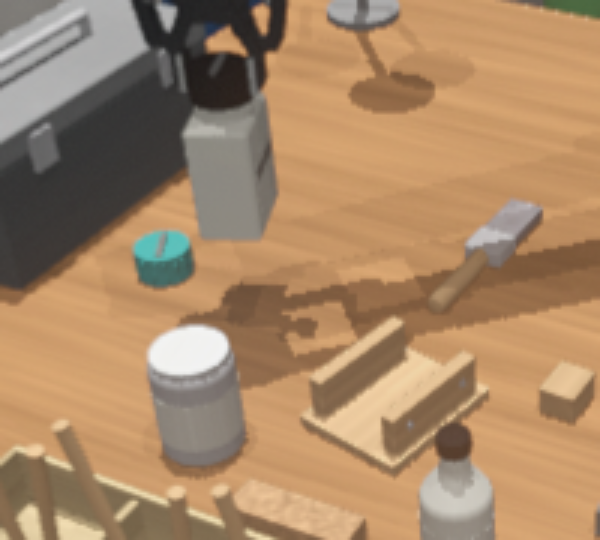

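The bottle hangs upright in the gripper, well clear of the bench, and the path to the cradle is free.

>>> move_arm --targets '[[[0, 0.025, -0.026, 0, 0], [0, 0.04, -0.041, 0, 0], [0, 0.046, -0.048, 0, 0], [0, 0.046, -0.048, 0, 0], [0, 0.046, -0.048, 0, 0]]]'

```text
time: 2.95
tool_pos: [0.5612, -0.1899, 0.241]
tool_rot: [-0.001, 0.982, 0.19, -0.001]
contact_force: [-0.1, 1.0, -2.9]
gripper_width: 0.646
grasp_force: 64.1
```

>>> move_arm --targets '[[[0, 0.04, -0.041, 0, 0], [0, 0.026, -0.026, 0, 0], [0, 0, 0, 0, 0.7], [0, 0, 0, 0, 1], [0, 0, 0, 0, 1]]]'

```text
time: 3.37
tool_pos: [0.5828, -0.1385, 0.2408]
tool_rot: [-0.001, 0.999, 0.048, -0.001]
contact_force: [-0.2, -0.1, -1.9]
gripper_width: 0.642
grasp_force: 64.2
```

>>> move_arm --targets '[[[0, 0, 0, 0, 1], [0, 0, 0, 0, 1], [0, 0, 0, 0, 0.7], [0, 0, 0, 0, 0.29], [0, 0, 0, 0, 0]]]'

```text
time: 3.78
tool_pos: [0.5826, -0.1393, 0.2409]
tool_rot: [-0.0, 0.994, -0.106, -0.001]
contact_force: [0.6, 0.7, -1.3]
gripper_width: 0.643
grasp_force: 64.2
```

```bash
python3 - <<'E'
from h import *
rel([.5857,-.1418,.168],-12.2)
im=grab_frame("wrist");np.save("w2",im);save(im,"w2")
c=get_calibration("wrist");import pickle;pickle.dump(c,open("w2.p","wb"))
im=grab_frame("top");np.save("t2",im)
E
```

```text
t 3.78 pos [ 0.5826 -0.1393  0.2409] yaw -12.23 tilt 0.17 F [ 0.6  0.7 -1.3] w 0.643 g 64.2
shift [0.0063 0.003  0.1215] turn -0.004
```

View pics/w2.png

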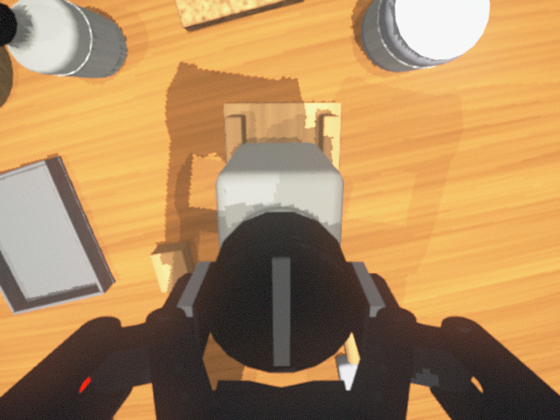

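The wrist view shows the bottle straight above the cradle. The cradle's far base corners are at (224,104) and (341,102), and the cheek tops end at about (245,116) and (319,114).

```bash
python3 - <<'E'
from h import *
import pickle
c=pickle.load(open("w2.p","rb"))
a=onz(c,[(224,104),(341,102)],.012);b=onz(c,[(245,116),(319,114)],.052)
d=np.array([np.cos(np.radians(-12.2)),np.sin(np.radians(-12.2)),0])
for P,l in((a,.065),(b,.055)):
    e=P[0]-P[1];print(P.mean(0)-l*d,np.linalg.norm(e),np.degrees(np.arctan2(e[1],e[0]))-90)
# bottle body near-top shoulder edges at z ~ .085+.116
s=onz(c,[(217,185),(343,185)],.201);print(s.mean(0),np.linalg.norm(s[0]-s[1]))
n=np.array([-d[1],d[0],0]);
for P in (a,b,s,np.array([state()["tool_pos"]])):print("lateral",P.mean(0)@n)
E
```

```text
[ 0.58684036 -0.14189692  0.012     ] 0.10854652969195605 -11.14834053667802
[ 0.58781002 -0.14151457  0.052     ] 0.06113224447976448 -10.589787795101643
[ 0.6190424  -0.14688185  0.201     ] 0.05626744048718607
lateral -0.014678381698496935
lateral -0.014099759783007577
lateral -0.012745647128010813
lateral -0.013080478769785837
```

>>> move_arm --targets '[[[0, 0.0065, 0.0025, 0, 0], [0, 0, 0, 0.03, 0], [0, 0, 0, 0.03, 0], [0, 0, 0, 0.03, 0], [0, 0, 0, 0.015, 0]]]'

```text
time: 4.3
tool_pos: [0.5858, -0.1416, 0.1768]
tool_rot: [-0.0, 0.994, -0.106, -0.002]
contact_force: [-0.4, 0.1, -3.1]
gripper_width: 0.642
grasp_force: 64.2
```

>>> move_arm --targets '[[[0, 0, 0, 0.008, 0], [0, 0, 0, 0.006, 0], [0, 0, 0, 0.003, 0], [0, 0, 0, 0, 0], [0, 0, 0, 0, 0]]]'

```text
time: 4.72
tool_pos: [0.5875, -0.1422, 0.1707]
tool_rot: [0.0, 0.994, -0.106, 0.001]
contact_force: [0.3, -0.5, -2.8]
gripper_width: 0.643
grasp_force: 64.2
```

>>> move_arm --targets '[[[0, 0, 0, 0.003, 0], [0, 0, 0, 0.002, 0], [0, 0, 0, 0, 0], [0, 0, 0, 0, 0], [0, 0, 0, 0, 0]]]'

```text
time: 5.13
tool_pos: [0.5878, -0.1421, 0.1684]
tool_rot: [0.0, 0.994, -0.106, 0.001]
contact_force: [-0.9, 1.7, 6.0]
gripper_width: 0.644
grasp_force: 64.9
```

>>> move_arm --targets '[[[0, 0, 0, 0.004, 0], [0, 0, 0, 0.004, 0], [0, 0, 0, 0.004, 0], [0, 0, 0, 0, 0], [0, 0, 0, 0, 0]]]'

```text
time: 5.55
tool_pos: [0.5883, -0.1421, 0.1632]
tool_rot: [0.0, 0.994, -0.106, 0.002]
contact_force: [-4.0, 3.0, 13.5]
gripper_width: 0.639
grasp_force: 66.0
```

>>> move_arm --targets '[[[0, 0, 0, 0.004, 0], [0, 0, 0, 0.004, 0], [0, 0, 0, 0.003, 0], [0, 0, 0, 0, 0], [0, 0, 0, 0, 0]]]'

```text
time: 5.97
tool_pos: [0.5891, -0.1421, 0.1596]
tool_rot: [0.0, 0.994, -0.106, 0.003]
contact_force: [-8.2, 5.3, 23.9]
gripper_width: 0.644
grasp_force: 67.0
```

>>> move_arm --targets '[[[0, 0, 0, 0.001, -0.4], [0, 0, 0, 0, -0.5], [0, 0, 0, 0, -0.5], [0, 0, 0, 0, -0.5], [0, 0, 0, 0, 0]]]'

```text
time: 6.38
tool_pos: [0.5895, -0.1431, 0.1592]
tool_rot: [0.002, 1.0, -0.006, 0.003]
contact_force: [-7.5, 2.4, 22.4]
gripper_width: 0.642
grasp_force: 67.0
```

```bash
python3 -c "
from h import *
rel([.587,-.1418,.158],62.8);print(state()['ft_torque'])"
```

```text
t 6.38 pos [ 0.5895 -0.1431  0.1592] yaw -0.7 tilt 0.43 F [-7.5  2.4 22.4] w 0.642 g 67.0
shift [-0.0042 -0.0021  0.002 ] turn -10.583
[0.21686026 1.10043881 0.03031381]
```

>>> move_arm --targets '[[[0, 0, 0, 0, -0.6], [0, 0, 0, 0, -0.6], [0, 0, 0, 0, -0.6], [0, 0, 0, 0, -0.6], [0, 0, 0, 0, -0.6]]]'

```text
time: 6.8
tool_pos: [0.5897, -0.1433, 0.1592]
tool_rot: [0.002, 0.989, 0.151, 0.003]
contact_force: [-5.7, 2.9, 21.3]
gripper_width: 0.644
grasp_force: 66.9
```

>>> move_arm --targets '[[[0, 0, 0, 0, -0.6], [0, 0, 0, 0, -0.6], [0, 0, 0, 0, -0.6], [0, 0, 0, 0, -0.6], [0, 0, 0, 0, -0.6]]]'

```text
time: 7.22
tool_pos: [0.5898, -0.1435, 0.1591]
tool_rot: [0.003, 0.953, 0.304, 0.003]
contact_force: [-5.0, 0.9, 20.3]
gripper_width: 0.639
grasp_force: 66.8
```

>>> move_arm --targets '[[[0, 0, 0, 0, -0.8], [0, 0, 0, 0, -0.8], [0, 0, 0, 0, -0.8], [0, 0, 0, 0, -0.8], [0, 0, 0, 0, -0.8]]]'

```text
time: 7.63
tool_pos: [0.5902, -0.1438, 0.1591]
tool_rot: [0.004, 0.869, 0.495, 0.003]
contact_force: [-2.7, -1.8, 19.0]
gripper_width: 0.64
grasp_force: 66.6
```

```bash
python3 - <<'E'
from h import *
rel([.587,-.1418,.158],62.8);print(state()['ft_torque'])
im=grab_frame("wrist");save(im,"w3")
E
```

```text
t 7.63 pos [ 0.5902 -0.1438  0.1591] yaw 59.4 tilt 0.6 F [-2.7 -1.8 19. ] w 0.64 g 66.6
shift [ 0.0001 -0.0063  0.0017] turn -0.566
[-0.04789714  0.45732164 -0.09176533]
```

View pics/w3.png

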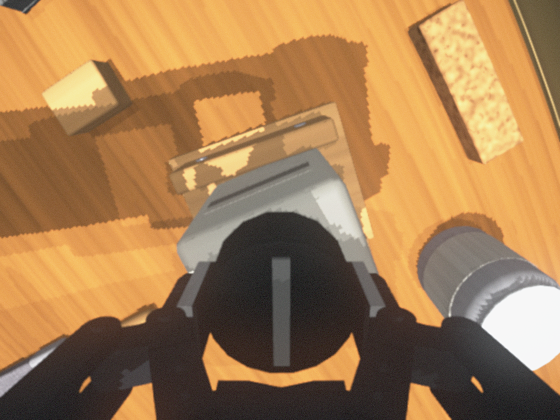

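The wrist view shows the bottle still between the cheeks and the cap's bar turned about 70° from the bottle's long side. I'll turn it a few degrees more, then lift.

>>> move_arm --targets '[[[0, 0, 0, 0, -0.5], [0, 0, 0, 0, -0.2], [0, 0, 0, 0, 0], [0, 0, 0, -0.012, 0], [0, 0, 0, -0.012, 0]]]'

```text
time: 8.1
tool_pos: [0.5896, -0.1435, 0.1709]
tool_rot: [0.004, 0.851, 0.525, 0.003]
contact_force: [0.1, -0.1, 0.5]
gripper_width: 0.639
grasp_force: 64.6
```

>>> move_arm --targets '[[[0, 0, 0, -0.012, 0], [0, 0, 0, -0.012, 0], [0, 0, 0, -0.02, 0], [0, 0, 0, -0.03, 0], [0, 0, 0, 0, 0]]]'

```text
time: 8.52
tool_pos: [0.5882, -0.1424, 0.2146]
tool_rot: [0.002, 0.851, 0.525, 0.001]
contact_force: [0.9, -0.7, 0.2]
gripper_width: 0.642
grasp_force: 64.4
```

```bash
python3 - <<'E'
from h import *
rel([.5726,.135,.25])
im=grab_frame("scene");save(cv2.resize(im[150:300,150:350],None,fx=3,fy=3),"s3")
E
```

```text
t 8.52 pos [ 0.5882 -0.1424  0.2146] yaw 63.4 tilt 0.28 F [ 0.9 -0.7  0.2] w 0.642 g 64.4
shift [ 0.4018 -0.23   -0.06  ]
```

View pics/s3.png

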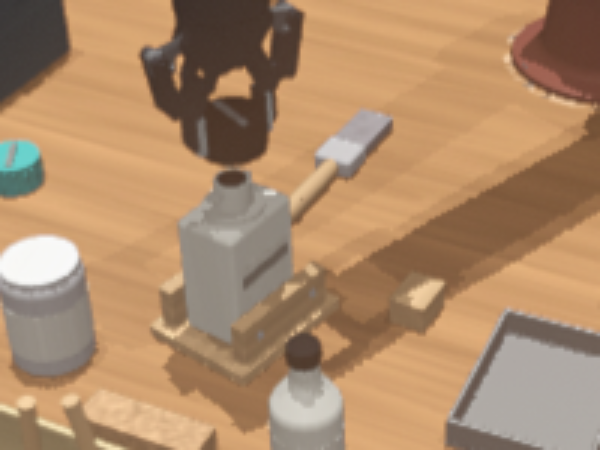

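The cap is off and the bottle is still upright in the cradle. Next is the tray.

>>> move_arm --targets '[[[0, 0.0502, -0.0288, 0, 0], [0, 0.0502, -0.0288, 0, 0], [0, 0.0502, -0.0288, 0, 0], [0, 0.0502, -0.0288, 0, 0], [0, 0.0502, -0.0288, 0, 0]]]'

```text
time: 8.98
tool_pos: [0.576, 0.0329, 0.2094]
tool_rot: [-0.001, 0.851, 0.525, -0.001]
contact_force: [0.8, -0.4, -0.3]
gripper_width: 0.642
grasp_force: 64.4
```

>>> move_arm --targets '[[[0, 0.0502, -0.0288, 0, 0], [0, 0.0502, -0.0288, 0, 0], [0, 0.0502, -0.0288, 0, 0], [0, 0, 0, 0.05, 0], [0, 0, 0, 0.05, 0]]]'

```text
time: 9.4
tool_pos: [0.5719, 0.1377, 0.1517]
tool_rot: [0.001, 0.85, 0.527, 0.002]
contact_force: [0.4, -0.2, -0.2]
gripper_width: 0.644
grasp_force: 64.5
```

>>> move_arm --targets '[[[0, 0, 0, 0.05, 0], [0, 0, 0, 0.05, 0], [0, 0, 0, 0.05, 0], [0, 0, 0, 0.025, 0], [0, 0, 0, 0, 0]]]'

```text
time: 9.82
tool_pos: [0.5663, 0.1349, 0.0395]
tool_rot: [-0.003, 0.851, 0.525, -0.005]
contact_force: [-0.4, 0.6, -0.5]
gripper_width: 0.642
grasp_force: 64.4
```

>>> move_arm --targets '[[[0, 0, 0, 0.005, 0], [0, 0, 0, 0.003, 0], [0, 0, 0, 0.002, 0], [0, 0, 0, 0, 0], [0, 0, 0, 0, 0]]]'

```text
time: 10.23
tool_pos: [0.5721, 0.1355, 0.0413]
tool_rot: [0.0, 0.851, 0.525, 0.001]
contact_force: [0.3, 0.4, -0.7]
gripper_width: 0.64
grasp_force: 64.4
```

>>> move_arm --targets '[[[0, 0, 0, 0.006, 0], [0, 0, 0, 0.004, 0], [0, 0, 0, 0.002, 0], [0, 0, 0, 0, 0], [0, 0, 0, 0, 0]]]'

```text
time: 10.65
tool_pos: [0.571, 0.1354, 0.0326]
tool_rot: [-0.0, 0.851, 0.525, -0.0]
contact_force: [0.1, 0.8, -0.7]
gripper_width: 0.64
grasp_force: 64.4
```

>>> move_arm --targets '[[[0, 0, 0, 0.003, 0], [0, 0, 0, 0, 0], [0, 0, 0, 0, 0]]]'

```text
time: 10.9
tool_pos: [0.5711, 0.1354, 0.0309]
tool_rot: [-0.0, 0.851, 0.525, -0.0]
contact_force: [0.2, 0.5, -1.6]
gripper_width: 0.641
grasp_force: 64.4
```

>>> move_arm --targets '[[[0, 0, 0, 0.002, 0], [0, 0, 0, 0, 0], [0, 0, 0, 0.002, 0], [0, 0, 0, 0, 0], [0, 0, 0, 0, 0]]]'

```text
time: 11.32
tool_pos: [0.5716, 0.1355, 0.0303]
tool_rot: [0.0, 0.851, 0.525, -0.0]
contact_force: [-6.1, -0.2, 11.0]
gripper_width: 0.646
grasp_force: 65.5
```

>>> move_arm --targets '[[[0, 0, 0, -0.002, 0], [75, 0, 0, 0, 0], [90, 0, 0, 0, 0], [100, 0, 0, 0, 0], [100, 0, 0, 0, 0]]]'

```text
time: 11.73
tool_pos: [0.571, 0.1353, 0.0294]
tool_rot: [-0.0, 0.851, 0.525, -0.0]
contact_force: [0.1, 0.7, -0.1]
gripper_width: 0.998
grasp_force: 0.0
```

>>> move_arm --targets '[[[100, 0, 0, -0.02, 0], [100, 0, 0, -0.06, 0], [100, 0, 0, -0.06, 0], [100, 0, 0, -0.06, 0], [100, 0, 0, -0.06, 0]]]'

```text
time: 12.15
tool_pos: [0.5709, 0.1354, 0.1882]
tool_rot: [0.0, 0.851, 0.525, 0.0]
contact_force: [0.2, 0.4, -0.2]
gripper_width: 0.998
grasp_force: 0.0
```

>>> move_arm --targets '[[[100, 0, 0, -0.06, 0], [100, 0, 0, -0.06, 0], [100, 0, 0, 0, 0]]]'

```text
time: 12.4
tool_pos: [0.5749, 0.1358, 0.2691]
tool_rot: [0.004, 0.851, 0.525, 0.007]
contact_force: [0.6, 0.1, 1.6]
gripper_width: 0.998
grasp_force: 0.0
```

```bash
python3 - <<'E'
from h import *
rel([.587,-.1418,.26],-12.2)
im=grab_frame("wrist");im2=grab_frame("top");np.save("t4",im2);np.save("w4",im)
a=cv2.resize(im2[130:230,180:380],None,fx=3.9,fy=3.9,interpolation=cv2.INTER_CUBIC)
save(a,"t4")
E
```

```text
t 12.4 pos [0.5749 0.1358 0.2691] yaw 63.4 tilt 0.94 F [0.6 0.1 1.6] w 0.998 g 0.0
shift [-0.4049  0.225   0.0146] turn 12.601
```

View pics/t4.png

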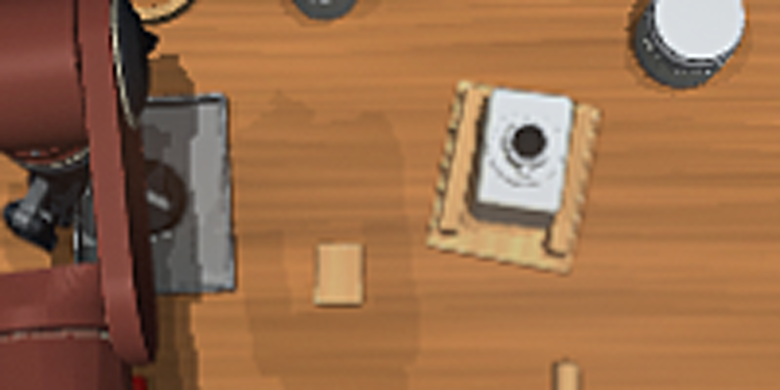

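The cap lies flat in the tray at about (150,200) in the crop. The open bottle stands in the cradle with its top-face corners near (490,88), (576,97), (560,212) and (477,203).

```bash
python3 - <<'E'
from h import *
c=get_calibration("top");im=np.load("t4.npy")
hsv=cv2.cvtColor(im,cv2.COLOR_RGB2HSV);m=((hsv[...,1]<40)&(hsv[...,2]>150)).astype(np.uint8)
m[:,:296]=0;m[:,332:]=0;m[:148]=0;m[190:]=0
k=max(cv2.findContours(m,0,1)[0],key=cv2.contourArea)
P=onz(c,k.reshape(-1,2),.128)[:,:2].astype(np.float32);print(cv2.minAreaRect(P*1000))
P=onz(c,np.array([(490,88),(576,97),(560,212),(477,203)])/3.9+[180,130]-.4,.128)
print(P.mean(0)*1000,np.degrees(np.arctan2(*(P[0]-P[3])[[1,0]])),np.degrees(np.arctan2(*(P[1]-P[2])[[1,0]])))
print(onz(c,[np.array((527,142))/3.9+[180,130]-.4],.157))
E
```

```text
((589.1980590820312, -143.0751495361328), (58.180755615234375, 81.80471801757812), 82.21026611328125)
[ 589.16335434 -142.96186874  128.        ] -7.116621951168394 -8.870549268356575
[[ 0.59005827 -0.14197901  0.157     ]]
```

>>> move_arm --targets '[[[100, -0.0503, 0.0282, 0, 0], [100, -0.0503, 0.0282, 0, 0], [100, -0.0503, 0.0282, 0, 0], [100, -0.0503, 0.0282, 0, 0], [100, -0.0503, 0.0282, 0, 0]]]'

```text
time: 12.92
tool_pos: [0.578, -0.0387, 0.2555]
tool_rot: [-0.001, 0.851, 0.526, -0.001]
contact_force: [0.4, 0.4, -0.6]
gripper_width: 1.001
grasp_force: 0.0
```

>>> move_arm --targets '[[[100, -0.0503, 0.0282, 0, 0], [100, -0.0503, 0.0282, 0, 0], [100, -0.0503, 0.0282, 0, 0], [100, 0, 0, 0, 1], [100, 0, 0, 0, 1]]]'

```text
time: 13.33
tool_pos: [0.5829, -0.1429, 0.2552]
tool_rot: [-0.002, 0.903, 0.43, -0.002]
contact_force: [0.0, 0.7, -0.2]
gripper_width: 1.001
grasp_force: 0.0
```

>>> move_arm --targets '[[[100, 0, 0, 0, 1], [100, 0, 0, 0, 1], [100, 0, 0, 0, 1], [100, 0, 0, 0, 1], [100, 0, 0, 0, 1]]]'

```text
time: 13.75
tool_pos: [0.583, -0.1408, 0.2553]
tool_rot: [-0.001, 0.983, 0.183, -0.002]
contact_force: [0.1, -0.2, 0.6]
gripper_width: 0.999
grasp_force: 0.0
```

>>> move_arm --targets '[[[100, 0, 0, 0, 1], [100, 0, 0, 0, 1], [100, 0, 0, 0, 1], [100, 0, 0, 0, 1], [100, 0, 0, 0, 0.87]]]'

```text
time: 14.17
tool_pos: [0.583, -0.1407, 0.2553]
tool_rot: [-0.001, 0.997, -0.071, -0.002]
contact_force: [-0.1, -1.0, -0.5]
gripper_width: 1.002
grasp_force: 0.0
```

>>> move_arm --targets '[[[100, 0, 0, 0, 0], [100, 0, 0, 0, 0]]]'

```text
time: 14.33
tool_pos: [0.5833, -0.1408, 0.256]
tool_rot: [-0.0, 0.998, -0.067, -0.001]
contact_force: [0.1, -0.4, 0.1]
gripper_width: 1.0
grasp_force: 0.0
```

```bash
python3 - <<'E'
from h import *
rel([.5895,-.1425,.120],-7.8)
im=grab_frame("wrist");save(im,"w5");print(proj(get_calibration("wrist"),[.5895,-.1425,.157]))
E
```

```text
t 14.33 pos [ 0.5833 -0.1408  0.256 ] yaw -7.69 tilt 0.18 F [ 0.1 -0.4  0.1] w 1.0 g 0.0
shift [0.0112 0.0015 0.2266] turn 0.018
[[282.00028787 210.75775491]]
```

View pics/w5.png

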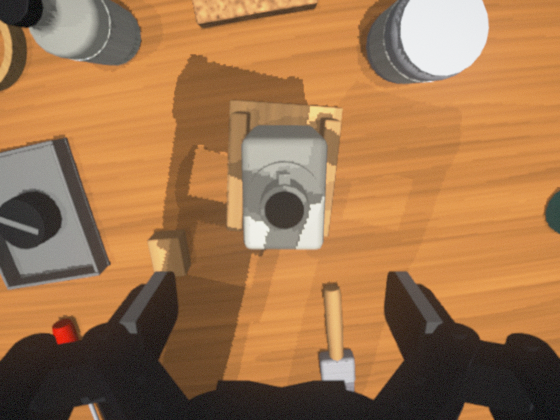

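The neck opening is at (284,209), where I predicted (282,211), and the bottle is aligned between the jaws. The cap lies in the tray at (28,218).

>>> move_arm --targets '[[[100, 0.0105, 0.003, 0, 0], [100, 0, 0, 0.05, 0], [100, 0, 0, 0.05, 0], [100, 0, 0, 0.05, 0], [100, 0, 0, 0.04, 0]]]'

```text
time: 14.8
tool_pos: [0.5896, -0.1436, 0.1412]
tool_rot: [-0.0, 0.998, -0.068, -0.001]
contact_force: [-0.5, -0.6, -0.4]
gripper_width: 1.0
grasp_force: 0.0
```

>>> move_arm --targets '[[[100, 0, 0, 0.024, 0], [100, 0, 0, 0.012, 0], [100, 0, 0, 0, 0], [0, 0, 0, 0, 0], [0, 0, 0, 0, 0]]]'

```text
time: 15.22
tool_pos: [0.5915, -0.1443, 0.1245]
tool_rot: [0.001, 0.998, -0.068, 0.002]
contact_force: [0.3, -0.8, 0.3]
gripper_width: 0.75
grasp_force: 0.0
```

>>> move_arm --targets '[[[0, 0, 0, 0, 0], [0, 0, 0, 0, 0], [0, 0, 0, 0, 0], [0, 0, 0, 0, 0], [0, 0, 0, 0, 0]]]'

```text
time: 15.63
tool_pos: [0.5918, -0.1442, 0.1249]
tool_rot: [0.001, 0.998, -0.068, 0.002]
contact_force: [1.7, 2.1, 7.1]
gripper_width: 0.69
grasp_force: 66.8
```

>>> move_arm --targets '[[[0, 0, 0, -0.02, 0], [0, 0, 0, -0.035, 0], [0, 0, 0, -0.05, 0], [0, 0, 0, -0.05, 0], [0, 0, 0, -0.03, 0]]]'

```text
time: 16.05
tool_pos: [0.5904, -0.144, 0.2367]
tool_rot: [0.001, 0.998, -0.068, 0.001]
contact_force: [0.3, -0.2, -1.4]
gripper_width: 0.687
grasp_force: 65.9
```

>>> move_arm --targets '[[[0, 0, 0, 0, 0], [0, 0, 0, 0, 0]]]'

```text
time: 16.22
tool_pos: [0.5902, -0.1439, 0.2341]
tool_rot: [0.0, 0.998, -0.068, 0.001]
contact_force: [0.1, 0.9, -2.6]
gripper_width: 0.688
grasp_force: 66.0
```

```bash
python3 - <<'E'
from h import *
rel([.4977,.3673,.131])
E
```

```text
t 16.22 pos [ 0.5902 -0.1439  0.2341] yaw -7.83 tilt 0.09 F [ 0.1  0.9 -2.6] w 0.688 g 66.0
shift [-0.2691 -0.8231  0.171 ]
```

>>> move_arm --targets '[[[0, -0.008, -0.026, 0, 0], [0, -0.018, -0.055, 0, 0], [0, -0.018, -0.055, 0, 0], [0, -0.018, -0.055, 0, 0], [0, -0.018, -0.055, 0, 0]]]'

```text
time: 16.63
tool_pos: [0.5603, 0.0111, 0.2298]
tool_rot: [-0.0, 0.998, -0.068, -0.003]
contact_force: [0.9, 0.7, -1.7]
gripper_width: 0.688
grasp_force: 65.9
```

>>> move_arm --targets '[[[0, -0.018, -0.055, 0, 0], [0, -0.018, -0.055, 0, 0], [0, -0.018, -0.055, 0, 0], [0, -0.018, -0.055, 0, 0], [0, -0.018, -0.055, 0, 0]]]'

```text
time: 17.05
tool_pos: [0.529, 0.1817, 0.2299]
tool_rot: [0.001, 0.998, -0.068, -0.003]
contact_force: [0.7, -0.1, -2.0]
gripper_width: 0.691
grasp_force: 65.9
```

>>> move_arm --targets '[[[0, -0.018, -0.055, 0, 0], [0, -0.018, -0.055, 0, 0], [0, -0.018, -0.055, 0, 0], [0, -0.018, -0.055, 0, 0], [0, -0.018, -0.055, 0, 0]]]'

```text
time: 17.47
tool_pos: [0.4979, 0.352, 0.2298]
tool_rot: [0.001, 0.998, -0.068, -0.002]
contact_force: [1.0, -0.3, -2.2]
gripper_width: 0.692
grasp_force: 65.9
```

>>> move_arm --targets '[[[0, -0.009, -0.027, 0, 0], [0, 0, 0, 0, 0], [0, 0, 0, 0, 0]]]'

```text
time: 17.72
tool_pos: [0.4954, 0.3678, 0.2301]
tool_rot: [0.002, 0.998, -0.067, -0.002]
contact_force: [0.1, -0.7, -1.9]
gripper_width: 0.69
grasp_force: 65.9
```

```bash
python3 - <<'E'
from h import *
rel([.4977,.3673,.131])
E
```

```text
t 17.72 pos [0.4954 0.3678 0.2301] yaw -7.69 tilt 0.31 F [ 0.1 -0.7 -1.9] w 0.69 g 65.9
shift [ 0.0046 -0.0002  0.1651]
```

>>> move_arm --targets '[[[0, 0.004, 0, 0.04, 0], [0, 0, 0, 0.05, 0], [0, 0, 0, 0.04, 0], [0, 0, 0, 0.02, 0], [0, 0, 0, 0, 0]]]'

```text
time: 18.13
tool_pos: [0.4971, 0.3645, 0.1378]
tool_rot: [0.003, 0.998, -0.069, -0.004]
contact_force: [-1.3, -0.8, -3.4]
gripper_width: 0.689
grasp_force: 65.9
```

>>> move_arm --targets '[[[0, 0, 0, 0.004, 0], [0, 0, 0, 0.003, 0], [0, 0, 0, 0, 0], [0, 0, 0, 0, 0]]]'

```text
time: 18.47
tool_pos: [0.5007, 0.3675, 0.1408]
tool_rot: [-0.001, 0.998, -0.068, 0.001]
contact_force: [0.8, -0.6, -2.3]
gripper_width: 0.691
grasp_force: 65.9
```

>>> move_arm --targets '[[[0, 0, 0, 0.006, 0], [0, 0, 0, 0.004, 0], [0, 0, 0, 0, 0], [0, 0, 0, 0, 0], [0, 0, 0, 0, 0]]]'

```text
time: 18.88
tool_pos: [0.4998, 0.3671, 0.133]
tool_rot: [0.0, 0.998, -0.068, -0.0]
contact_force: [-0.8, 0.1, -2.3]
gripper_width: 0.692
grasp_force: 65.9
```

>>> move_arm --targets '[[[0, 0, 0, 0.002, 0], [0, 0, 0, 0.002, 0], [0, 0, 0, 0, 0], [0, 0, 0, 0, 0], [0, 0, 0, 0, 0]]]'

```text
time: 19.3
tool_pos: [0.5, 0.3672, 0.131]
tool_rot: [-0.0, 0.998, -0.068, 0.0]
contact_force: [-0.9, 0.6, 1.8]
gripper_width: 0.686
grasp_force: 66.1
```

>>> move_arm --targets '[[[0, 0, 0, 0.001, 0], [0, 0, 0, 0, 0], [80, 0, 0, 0, 0], [100, 0, 0, 0, 0], [100, 0, 0, 0, 0]]]'

```text
time: 19.72
tool_pos: [0.4999, 0.367, 0.1297]
tool_rot: [-0.0, 0.998, -0.068, 0.0]
contact_force: [0.3, -0.7, -0.1]
gripper_width: 0.997
grasp_force: 0.0
```

>>> move_arm --targets '[[[100, 0, 0, 0, 0], [100, 0, 0, -0.02, 0], [100, 0, 0, -0.04, 0], [100, 0, 0, -0.06, 0], [100, 0, 0, -0.06, 0]]]'

```text
time: 20.13
tool_pos: [0.4991, 0.3667, 0.2386]
tool_rot: [0.001, 0.998, -0.068, -0.001]
contact_force: [1.4, 0.4, -0.3]
gripper_width: 1.004
grasp_force: 0.0
```

>>> move_arm --targets '[[[100, 0, 0, -0.06, 0], [100, 0, 0, 0, 0], [100, 0, 0, 0, 0]]]'

```text
time: 20.38
tool_pos: [0.5013, 0.368, 0.2792]
tool_rot: [-0.002, 0.998, -0.068, 0.003]
contact_force: [-0.5, -0.9, -0.6]
gripper_width: 0.997
grasp_force: 0.0
```

```bash
python3 - <<'E'
from h import *
rel([.4977,.3673,.131])
im=grab_frame("scene");save(cv2.resize(im[170:350,280:500],None,fx=3,fy=3),"s6")
E
```

```text
t 20.38 pos [0.5013 0.368  0.2792] yaw -7.83 tilt 0.47 F [-0.5 -0.9 -0.6] w 0.997 g 0.0
shift [-0.0074  0.0031  0.2469]
```

View pics/s6.png

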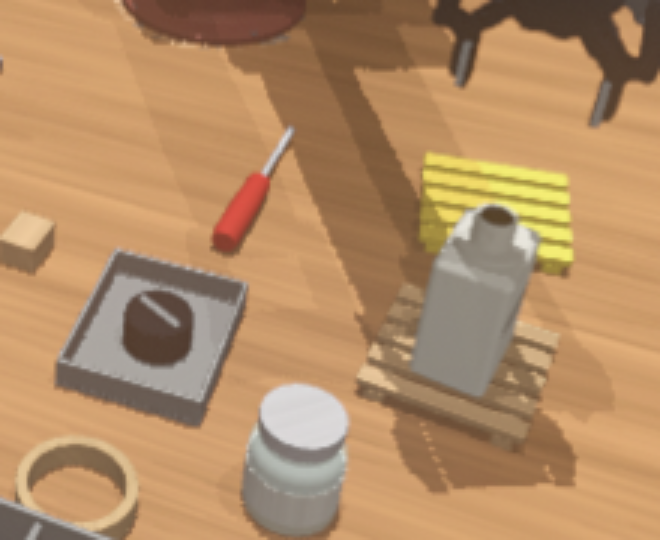

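The cap lies flat in the middle of the tray, the open bottle stands upright on the tan board, and the gripper is clear. I'm handing the job in.

```bash
python3 -c "
from plant import job
print(job.job_done())"
```

```text
the job is handed in; nothing more can be done
None
```

The job is handed in at about 20 s of the 72 s: the cap lies open side down in the tray and the open bottle stands upright on the slatted board, both checked in the last picture, but the interface returned no verdict.

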